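# Close a bee nest block in its jig and pack it tight

## Task

Close the bee nest block: lay the loose grooved tray flat on the mouth half of the tray fixed in the jig, well short of the end wall, then slide it along, face on face and under the lip, until it is home against the end wall and the fence, flush with the lower tray all round. Then find the packing strip that fits snugly between the block and the stop plate in use and stand it fully down in that gap, beside the plate; the other two strips end in the rack. Leave everything else on the table where it is.

Things in the scene. Friction and masses are not known exactly. Their poses are not given: they have to be found in the camera images.
- jig: Fixed assembly jig on a plywood base 195 x 146 mm, 8 mm thick. Origin on the table under the centre of the lower nest tray; +x is the sliding direction, from the open mouth to the end wall. Lower tray (grooved board, fixed): x -55..55, y -42..42 mm, top face 23 mm up. Fence on the +y side: inner face y=+42 mm, top 34 mm up. End wall: inner face x=+55 mm.
- jig_lip (a point): Middle of the lower edge of the jig's overhanging lip. The lip reaches from the end wall back over the trays to x=+40 mm (jig frame), along y -42..54 mm; underside 41 mm, top 49 mm above the table, so a tray can only get under it by sliding.
- jig_gap (a point): Point on the floor of the gap (base plate, 8 mm above the table), at the edge of the lower tray (jig frame x=0, y=-42 mm). The gap runs from this edge towards -y to the inner face of the stop plate in use; its width depends on which plate that is.
- tray_mid (a point): Centre of the board of the loose upper tray: grooved wooden board 110 (x) x 84 (y) x 15 mm (z), about 0.13 kg, same either end first, with a grip batten on top. This point is 7.5 mm above its underside. Home and flush it lies at x=0, y=0, z=30.5 mm in the jig's frame, with the board's top face 38 mm above the table.
- tray_grip (a point): Centre of the grip batten on top of the loose tray: wooden bar 50 long (tray x) x 20 wide (tray y), rising 29 mm above the board's top face; this point is 29.5 mm above the tray's underside.
- stop14_mid (a point): Centre of a fixed wooden stop plate 60 (x) x 14 (y) x 26 mm (z), top 34 mm above the table, axes parallel to the jig's. One of the three plates is in use (at x=0, y=-71 mm in the jig's frame), the two others are parked on the base plate behind the end wall. In use, this one leaves a gap 22 mm wide.
- stop24_mid (a point): Centre of a fixed wooden stop plate 60 (x) x 24 (y) x 26 mm (z), top 34 mm above the table, axes parallel to the jig's. One of the three plates is in use (at x=0, y=-71 mm in the jig's frame), the two others are parked on the base plate behind the end wall. In use, this one leaves a gap 17 mm wide.
- stop34_mid (a point): Centre of a fixed wooden stop plate 60 (x) x 34 (y) x 26 mm (z), top 34 mm above the table, axes parallel to the jig's. One of the three plates is in use (at x=0, y=-71 mm in the jig's frame), the two others are parked on the base plate behind the end wall. In use, this one leaves a gap 12 mm wide.
- strip10_mid (a point): Centre (33 mm above its foot) of a loose wooden packing strip, 60 long (x) x 10 thick (y) x 66 mm high (z), about 0.05 kg, foot edges rounded at 4 mm radius. Starts upright in any of the rack's slots. Made for a gap 2 mm wider than itself. Standing on the gap's floor, this point is 41 mm above the table.
- strip15_mid (a point): Centre (33 mm above its foot) of a loose wooden packing strip, 60 long (x) x 15 thick (y) x 66 mm high (z), about 0.05 kg, foot edges rounded at 4 mm radius. Starts upright in any of the rack's slots. Made for a gap 2 mm wider than itself. Standing on the gap's floor, this point is 41 mm above the table.
- strip20_mid (a point): Centre (33 mm above its foot) of a loose wooden packing strip, 60 long (x) x 20 thick (y) x 66 mm high (z), about 0.05 kg, foot edges rounded at 4 mm radius. Starts upright in any of the rack's slots. Made for a gap 2 mm wider than itself. Standing on the gap's floor, this point is 41 mm above the table.
- rack: Fixed grey and black plastic strip rack, 176 (x) x 84 (y) mm, origin under its centre on the table; floor 8 mm up, rails 32 mm high, three slots 23 mm wide (along x) and 72 mm long (along y) at x=-55, 0, +55 mm. A strip's length lies along the rack's y; a strip standing in it has its centre 41 mm above the table.
- cap1: Bystander, to be left alone: white card end cap, disc 64 mm across, 12 mm high; origin at its underside.
- cap2: Bystander, to be left alone: another white card end cap, 64 mm across, 12 mm high; origin at its underside.
- offcut: Bystander, to be left alone: wood offcut 70 x 30 x 18 mm; origin at its underside.
- tape: Bystander, to be left alone: roll of brown tape lying flat, 84 mm across, 24 mm high; origin at its underside.
- tube: Bystander, to be left alone: standing cardboard tube, 76 mm across, 150 mm high; origin at its underside.
- glue: Bystander, to be left alone: white glue bottle, 56 mm across, 140 mm high; origin at its underside.
- brush: Bystander, to be left alone: wooden-handled brush lying on the table; origin at its underside.
There are look-alikes about, which are no part of the job. What is shaped like the part that bears tray_mid but pink or red is not meant.

How it is judged:
On the way, in this order (a step that is already met when the one before it is completed fails the run):
1. the loose tray lies flat on the lower tray, between 20 and 85 mm short of home (x of tray_mid in the frame of jig between -0.085 and -0.02 m and y of tray_mid in the frame of jig between -0.015 and 0.015 m and z of tray_mid in the frame of jig between 0.028 and 0.033 m and angle between tray_mid's own z axis and vertical below 0.04 rad and angle between the x axis of tray_mid and the x axis of jig, either way round below 0.15 rad), for 0.2 s.
2. the loose tray is home, flush on the lower tray (x of tray_mid in the frame of jig between -0.003 and 0.003 m and y of tray_mid in the frame of jig between -0.003 and 0.003 m and z of tray_mid in the frame of jig between 0.028 and 0.033 m and angle between tray_mid's own z axis and vertical below 0.04 rad and angle between the x axis of tray_mid and the x axis of jig, either way round below 0.04 rad), for 0.2 s.
At the end, for the whole second after the job is handed in: The loose tray lies flat on the lower tray, within 3 mm of flush in both directions and 0.04 rad in line; the strip that matches the gap (2 mm play) stands on the gap's floor (within 4 mm), upright, within 20 mm of the stop plate's middle; the other two strips are in the rack; all at rest (all of step 2 and ((x of stop34_mid in the frame of jig between -0.01 and 0.01 m and y of stop34_mid in the frame of jig between -0.081 and -0.061 m and x of strip10_mid in the frame of jig between -0.02 and 0.02 m and y of strip10_mid in the frame of jig between -0.053 and -0.043 m and z of strip10_mid in the frame of jig between 0.037 and 0.045 m and angle between strip10_mid's own z axis and vertical below 0.12 rad and angle between the x axis of strip10_mid and the x axis of jig, either way round below 0.08 rad and x of strip15_mid in the frame of rack between -0.085 and 0.085 m and y of strip15_mid in the frame of rack between -0.03 and 0.03 m and z of strip15_mid in the frame of rack between 0.026 and 0.056 m and x of strip20_mid in the frame of rack between -0.085 and 0.085 m and y of strip20_mid in the frame of rack between -0.03 and 0.03 m and z of strip20_mid in the frame of rack between 0.026 and 0.056 m) or (x of stop24_mid in the frame of jig between -0.01 and 0.01 m and y of stop24_mid in the frame of jig between -0.081 and -0.061 m and x of strip15_mid in the frame of jig between -0.02 and 0.02 m and y of strip15_mid in the frame of jig between -0.0555 and -0.0455 m and z of strip15_mid in the frame of jig between 0.037 and 0.045 m and angle between strip15_mid's own z axis and vertical below 0.12 rad and angle between the x axis of strip15_mid and the x axis of jig, either way round below 0.08 rad and x of strip10_mid in the frame of rack between -0.085 and 0.085 m and y of strip10_mid in the frame of rack between -0.03 and 0.03 m and z of strip10_mid in the frame of rack between 0.026 and 0.056 m and x of strip20_mid in the frame of rack between -0.085 and 0.085 m and y of strip20_mid in the frame of rack between -0.03 and 0.03 m and z of strip20_mid in the frame of rack between 0.026 and 0.056 m) or (x of stop14_mid in the frame of jig between -0.01 and 0.01 m and y of stop14_mid in the frame of jig between -0.081 and -0.061 m and x of strip20_mid in the frame of jig between -0.02 and 0.02 m and y of strip20_mid in the frame of jig between -0.058 and -0.048 m and z of strip20_mid in the frame of jig between 0.037 and 0.045 m and angle between strip20_mid's own z axis and vertical below 0.12 rad and angle between the x axis of strip20_mid and the x axis of jig, either way round below 0.08 rad and x of strip10_mid in the frame of rack between -0.085 and 0.085 m and y of strip10_mid in the frame of rack between -0.03 and 0.03 m and z of strip10_mid in the frame of rack between 0.026 and 0.056 m and x of strip15_mid in the frame of rack between -0.085 and 0.085 m and y of strip15_mid in the frame of rack between -0.03 and 0.03 m and z of strip15_mid in the frame of rack between 0.026 and 0.056 m)) and linear speed of each of tray, strip10, strip15, strip20 below 0.01 m/s); the robot touches nothing.
It fails at once if a bystander (cap, offcut, tape, tube, bottle or brush) is moved by more than 25 mm (distance of any of cap1, cap2, offcut, tape, tube, glue, brush from where it was at the start of the episode above 0.025 m).
It also fails if it takes over 72 s, if anything falls off the work surface, if the arm or the gripper's body presses on something with over 40 N, if the wrist force passes 120 N, or if a joint passes its speed limit or range.

## Robot

A 7-joint arm with a two-finger parallel gripper is mounted at the origin on the work surface. World frame = base frame: x ahead of the robot, y to its left, z up, the work surface at z = 0. Lengths are in m, angles in rad, forces in N, time in s.
With the tool pointing down it reaches from about 0.35 to 0.9 m from the base axis. Payload 7.2 kg.
Tool frame: the origin (TCP) lies where the fingers leave the gripper's body, on its centre line; the fingertips stand 73 mm ahead of it and the grasp point (between the pads) lies 54 mm ahead of it; z points along the fingers, x is the direction in which the jaws open and shut, and the axes are right-handed (so a half turn about z gives the same grasp; the last joint's range is limited). The gripper opens to 85 mm and grips with 20 to 120 N. Pads are 22 mm wide; open, the fingers measure 114 mm over their backs; the gripper's body (76 mm by 85 mm) begins 54 mm behind the grasp point. The pads swing forward as they close: fully open they stand 13 mm farther back than shut.
Start: joints at [1.187, 0.411, -0.013, 1.596, 0.006, 1.134, -0.082], TCP at [0.194, -0.594, 0.304] pointing down, gripper open.
Joint ranges: [-2.95, 2.95], [-0.29, 1.99], [-1.47, 1.44], [0.14, 2.54], [-1.03, 4.17], [0.13, 1.85], [-2.86, 2.86]. Speed limits (rad/s): [2.39, 2.39, 3.01, 3.01, 3.14, 3.14, 3.14].

## Interface

Orientations are given as a unit quaternion [w, x, y, z].
In Python, from station import ctrl, vision, job gives the robot as it stands.
- The arm moves only by the tool jog_arm, never from a script. Its argument "rows" is text: rows parted by semicolons, each of 5 numbers parted by spaces: the shift along the tool's x, y, z in cm, then the turn about the tool's z in rad, then the finger opening in cm, from 0 to 8.54. A call has 1 to 5 rows; each row is the pose to reach, as a shift and turn from the pose commanded when the call began, along the tool's axes at that moment; what a row does not reach only later rows make up. A row lasts 1/8 s, in which the tool goes at most 62.5 mm and 10.7 degrees, less where a joint would pass 70% of its speed; a pose out of reach is approached as far as the arm can. A call with a gripper value outside its range is refused whole. The fingers move at their own pace and stop on an object; "squeeze" is the grip in N (left out, the last holds). Time passes only in rows, so rows that repeat a pose let the fingers close. It gives the time, the measured TCP pose, the force and the opening at its end, in the units of the state.
- ctrl.sense(): the state, without advancing time (a new reading comes with each control period).
- vision.snapshot(name): name is "scene" or "side" or "wrist"; returns a dict with "img" (420x560x3 uint8, red, green, blue), "z_map" (420x560 float32, m along the optical axis (not along the pixel's ray), 0 where there is no reading), "fx", "fy", "cx", "cy" (pixels), "rvec" (rotation vector, rad) and "tvec" (3), from world to camera coordinates, as OpenCV has them; the wrist camera has in their place "T_tool_cam" (4x4, takes a point from camera to tool coordinates, whose origin is the TCP and whose axes are the tool frame's). Camera axes: x right, y down, z forward; pixel columns grow to the right and rows downward; lengths in m; the calibration is good to about 2 mm. A picture is of the moment at which its call begins: read the wrist's pose just before it.
- job.sign_off(): hands the job in, once; it reports no verdict.
The state is a dict: "clock": time; "joints": joint angles; "joint_velocities": joint speeds; "joint_efforts": joint torques, N m; "ee_pos": TCP position; "tcp_rot": TCP orientation; "wrist_force": force on the tool from outside, world axes, zero at the start; "wrist_torque": the same for the moment, N m; "gripper_width": finger opening in m.
Only numpy, scipy, OpenCV 4.12 (cv2) and the standard library are available. Lean on these libraries where they do the work, as an engineer would, in place of code of your own. Each camera call takes 0.05 s, during which the arm holds its last target. There are 200 camera calls.

## Working session

There is one attempt and no reset: what is moved stays moved. The work goes in short steps, Python scripts to look and compute and a tool call to move; the robot and the scene stay as the last step left them, time stands still between calls to the robot, and variables do not carry over. Pictures are saved under pics/ and viewed, about 8 in all and at most 12, crops included, and the job is handed in when it is done.

Besides the shell and the picture viewer there is one more tool, called after ">>>" by a JSON object that holds its "method" and its "body", one argument or row to a line. jog_arm: Moves the arm, as the interface text tells. Its arguments: {"type":"object","properties":{"rows":{"type":"string"},"squeeze":{"type":"number"}},"required":["rows"]}

```bash
mkdir -p pics; cat > h.py <<'E'
import numpy as np, cv2
from scipy.spatial.transform import Rotation as R
from station import ctrl, vision, job
def snap(n):
    s=ctrl.sense(); d=vision.snapshot(n)
    if n=='wrist':
        q=s['tcp_rot']; T=np.eye(4); T[:3,:3]=R.from_quat([q[1],q[2],q[3],q[0]]).as_matrix(); T[:3,3]=s['ee_pos']
        d['Twc']=T@np.array(d['T_tool_cam'])
    else:
        M=np.eye(4); M[:3,:3]=cv2.Rodrigues(np.array(d['rvec'],float))[0]; M[:3,3]=np.ravel(d['tvec']); d['Twc']=np.linalg.inv(M)
    return d
def cloud(d):
    z=d['z_map']; v,u=np.indices(z.shape)
    p=np.stack([(u-d['cx'])/d['fx']*z,(v-d['cy'])/d['fy']*z,z],-1)
    w=p@d['Twc'][:3,:3].T+d['Twc'][:3,3]; w[z<=0]=np.nan
    return w
def save(img,n,f=1):
    cv2.imwrite('pics/'+n+'.png',cv2.resize(img[...,::-1],None,fx=f,fy=f,interpolation=cv2.INTER_CUBIC))
E
python3 - <<'E'
from h import *
import pickle
s=ctrl.sense();print(s)
D={n:snap(n) for n in('scene','side')}
pickle.dump(D,open('d0.pkl','wb'))
for n in D: save(D[n]['img'],n+'0',1.4); print(n,D[n]['Twc'].round(3))
E
```

```text
{'clock': 0.0, 'joints': array([ 1.18681328,  0.41191632, -0.01274453,  1.59705947,  0.00557046,
        1.13430306, -0.08219538]), 'joint_velocities': array([-0.00090124, -0.00064887,  0.00067693,  0.00010001,  0.00050958,
        0.00113988, -0.00035835]), 'joint_efforts': array([ 3.50543769e-04, -6.00630212e+01,  6.81896769e-01, -2.99412918e+01,
        1.36981017e-02,  1.05461149e-02,  3.92602942e-05]), 'ee_pos': array([ 0.19397211, -0.59372944,  0.30303624]), 'tcp_rot': array([-4.52811377e-04,  8.09507356e-01, -5.87109154e-01, -6.90429122e-04]), 'wrist_force': array([ 0.48041139,  0.53747734, -0.51250843]), 'wrist_torque': array([-0.04650919, -0.00404132,  0.00626541]), 'gripper_width': 0.08539616484067256}
scene [[ 0.855  0.425 -0.299  0.93 ]
 [ 0.519 -0.687  0.508 -0.718]
 [ 0.011 -0.589 -0.808  1.061]
 [ 0.     0.     0.     1.   ]]
side [[-0.95  -0.152  0.274  0.228]
 [-0.313  0.491 -0.813  0.908]
 [-0.011 -0.858 -0.514  0.681]
 [ 0.     0.     0.     1.   ]]
```

View pics/scene0.png

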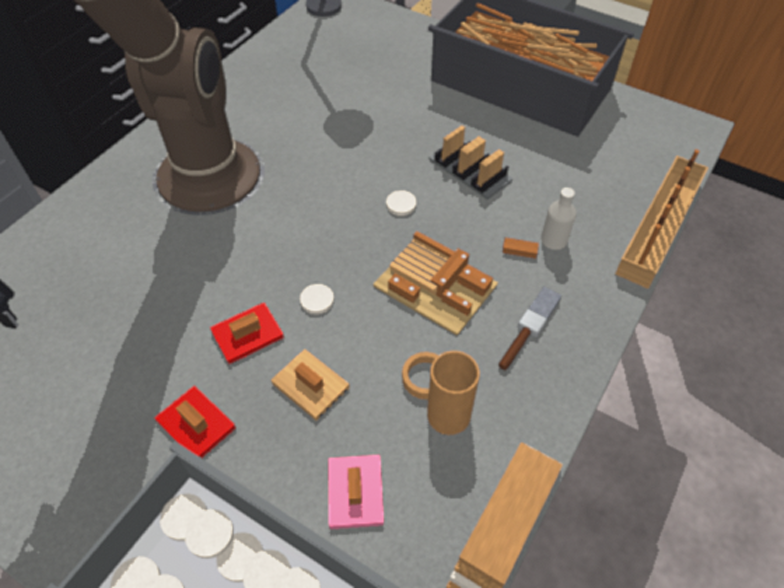

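View pics/side0.png

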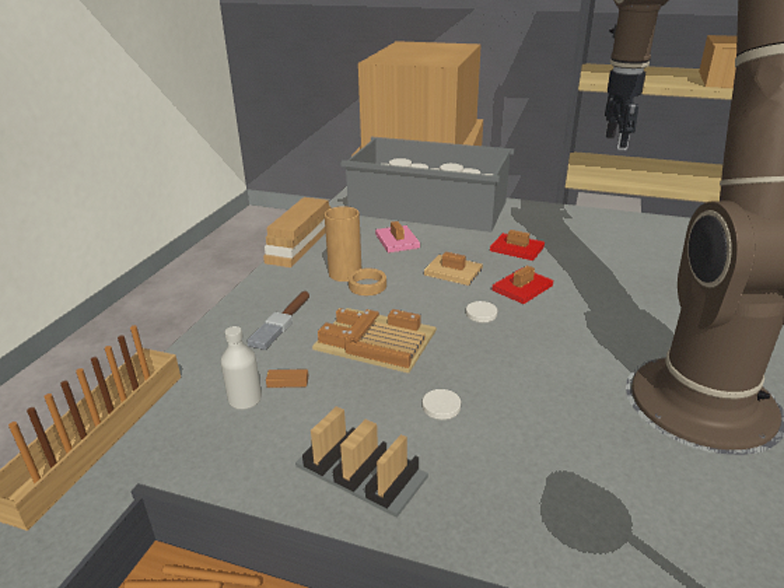

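The wooden tray is at scene (310,383). Look-alikes are red at (247,330) and (195,420) and pink at (355,490), so I choose the plain wood one. The jig is at (437,285) and the rack at (470,165). Next I'll do a close crop and a top-down map.

```bash
python3 - <<'E'
from h import *
import pickle
D=pickle.load(open('d0.pkl','rb'))
W=cloud(D['scene'])
for n,(u,v) in dict(tray=(310,383),jigtray=(425,265),rack=(470,165),lip=(450,270),cap=(400,203),cap2=(317,298),glue=(566,193),tube=(453,365)).items():
    print(n,W[int(v/1.4),int(u/1.4)].round(3))
img=D['scene']['img']
a=cv2.resize(img[155:240,260:365],None,fx=5,fy=5,interpolation=2)[:,:400*2]
b=cv2.resize(img[240:305,185:260],None,fx=5,fy=5,interpolation=2)
c=cv2.resize(img[85:140,300:375],None,fx=5,fy=5,interpolation=2)
save(a,'jigc',1.4)
o=np.zeros((600,800,3),np.uint8); o[:b.shape[0],:375]=b; o[:c.shape[0],400:775]=c
save(o[:330],'trk')
# heights
for n in D:
    W=cloud(D[n]).reshape(-1,3); I=D[n]['img'].reshape(-1,3)
    np.savez(n+'.npz',W=W,I=I)
E
```

```text
tray [ 0.516 -0.323  0.042]
jigtray [0.546 0.013 0.024]
rack [0.494 0.297 0.039]
lip [0.603 0.008 0.055]
cap [0.412 0.138 0.012]
cap2 [ 0.407 -0.156  0.015]
glue [0.729 0.226 0.14 ]
tube [ 0.721 -0.204  0.115]
```

View pics/jigc.png

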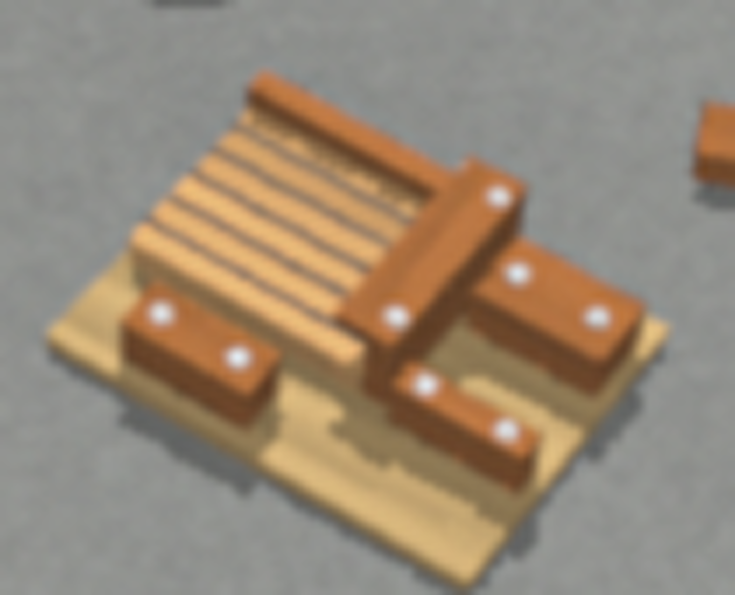

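View pics/trk.png

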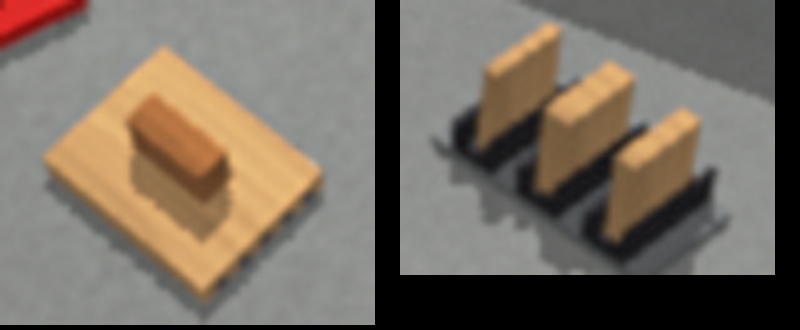

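The parked plates are one wide (34) and one thin (14), so the plate in use is the 24 mm one and strip15 is needed. The crop shows strips thin/thick/medium from left to right. Next are coarse pose fits.

```bash
cat >> h.py <<'E'
def rect(P,c,r,z0,z1):
    m=(np.hypot(P[:,0]-c[0],P[:,1]-c[1])<r)&(P[:,2]>z0)&(P[:,2]<z1)
    p=P[m]; (cx,cy),(a,b),t=cv2.minAreaRect((p[:,:2]*1000).astype(np.float32))
    if a<b: a,b,t=b,a,t+90
    return len(p),round(cx,1),round(cy,1),round(a,1),round(b,1),round((t+90)%180-90,1),p[:,2].mean().round(4)
E
python3 - <<'E'
from h import *
P=np.vstack([np.load(n+'.npz')['W'] for n in('scene','side')]);P=P[np.isfinite(P[:,0])]
for n in('scene','side'):
    Q=np.load(n+'.npz')['W'];Q=Q[np.isfinite(Q[:,0])]
    print(n)
    for k,a in dict(tray=((.516,-.323),.09,.0105,.0195),grip=((.516,-.323),.06,.038,.06),jigbase=((.58,0),.14,.005,.06),lip=((.603,.008),.08,.045,.06),rackall=((.494,.297),.12,.006,.04),strips=((.494,.297),.12,.06,.085)).items(): print(k,rect(Q,*a))
# strips individually
Q=np.load('scene.npz')['W'];Q=Q[np.isfinite(Q[:,0])]
m=(np.hypot(Q[:,0]-.494,Q[:,1]-.297)<.12)&(Q[:,2]>.066)
p=Q[m]; H=np.zeros((300,300),np.uint8); ij=((p[:,:2]-[.344,.147])*1000).astype(int); H[ij[:,1],ij[:,0]]=255
H=cv2.morphologyEx(H,cv2.MORPH_CLOSE,np.ones((5,5)))
n,l=cv2.connectedComponents(H)
lab=l[ij[:,1],ij[:,0]]
for i in range(1,n):
    q=p[lab==i]
    if len(q)>15: print(i,len(q),cv2.minAreaRect((q[:,:2]*1000).astype(np.float32)),q[:,2].mean())
E
```

```text
scene
tray (1132, 504.3, -311.5, 112.7, 85.2, -8.2, np.float64(0.0158))
grip (172, 504.2, -311.3, 50.7, 20.2, -9.6, np.float64(0.0447))
jigbase (3528, 580.4, -2.9, 274.9, 266.6, 63.7, np.float64(0.0231))
lip (309, 599.4, 17.2, 100.2, 28.8, 85.9, np.float64(0.0502))
rackall (949, 498.6, 296.8, 218.8, 210.3, 69.1, np.float64(0.0215))
strips (380, 490.1, 317.6, 126.3, 69.4, -15.6, np.float64(0.0718))
side
tray (364, 501.3, -307.9, 109.7, 94.2, -8.4, np.float64(0.0152))
grip (75, 501.6, -308.5, 51.7, 23.4, -7.7, np.float64(0.0431))
jigbase (2583, 591.0, -3.2, 218.7, 151.8, -4.1, np.float64(0.0248))
lip (247, 597.2, 20.3, 98.0, 28.6, 84.8, np.float64(0.049))
rackall (2255, 485.6, 319.4, 177.4, 86.4, -13.8, np.float64(0.0212))
strips (887, 487.2, 319.1, 124.6, 62.9, -13.8, np.float64(0.0712))
2 45 ((537.3462524414062, 286.1141052246094), (26.257732391357422, 15.254958152770996), 74.51331329345703) 0.0738525203014453
4 74 ((486.1543273925781, 306.5758056640625), (42.32032012939453, 20.791919708251953), 75.32227325439453) 0.07426248746133014
7 59 ((434.1455078125, 323.6368408203125), (47.92817306518555, 12.789416313171387), 71.3636474609375) 0.07360110146485736
8 19 ((545.3704223632812, 306.10491943359375), (14.828948020935059, 10.687651634216309), 56.389259338378906) 0.07389023315102038
11 33 ((546.039306640625, 321.39703369140625), (24.206815719604492, 16.156211853027344), 78.20497131347656) 0.07416097860264838
15 40 ((494.0162658691406, 334.0968322753906), (24.557893753051758, 19.07477378845215), 67.2434310913086) 0.07352344358614978
```

```bash
cat >> h.py <<'E'
def heading(s):
    q=s['tcp_rot']; M=R.from_quat([q[1],q[2],q[3],q[0]]).as_matrix(); return np.degrees(np.arctan2(M[1,0],M[0,0])),M
def to(x,y,z,h):
    s=ctrl.sense(); h0,M=heading(s); d=M.T@(np.array([x,y,z])-s['ee_pos'])*100
    t=(h0-h+180)%360-180
    print('t',s['clock'],'ee',s['ee_pos'].round(4),'h',h0.round(2),'w',s['gripper_width'],'| shift cm',d.round(2),'turn',np.radians(t).round(3),'n>=',np.ceil(max(np.linalg.norm(d)/6.25,abs(t)/10.7)))
E
python3 - <<'E'
from h import *
d=snap('wrist');print(np.array(d['T_tool_cam']).round(3),d['fx'])
to(.503,-.310,.24,-98.2)
E
```

```text
[[ 1.    -0.     0.001 -0.002]
 [ 0.     0.954  0.299 -0.077]
 [-0.001 -0.299  0.954 -0.069]
 [ 0.     0.     0.     1.   ]] 316.3233359202097
t 0.15 ee [ 0.194  -0.5938  0.3033] h -71.91 w 0.08522155105813 | shift cm [-17.38 -38.19   6.34] turn 0.459 n>= 7.0
```

>>> {"method": "jog_arm", "body": {
  "rows": "-3.5 -7.6 0 0.1 8.5; -7 -15.2 0 0.2 8.5; -10 -22 2 0.3 8.5; -13 -28 3 0.4 8.5; -15.2 -33.5 4 0.46 8.5"
}}

```text
clock: 0.78
ee_pos: [0.4232, -0.3826, 0.2731]
tcp_rot: [-0.0, -0.653, 0.757, -0.0]
wrist_force: [0.4, -1.1, -0.5]
gripper_width: 0.085
```

```bash
python3 - <<'E'
from h import *
to(.503,-.310,.24,-98.2)
E
```

```text
t 0.775 ee [ 0.4232 -0.3826  0.2731] h -98.42 w 0.08500878559501951 | shift cm [-8.35 -6.83  3.31] turn -0.004 n>= 2.0
```

>>> {"method": "jog_arm", "body": {
  "rows": "-4 -3.5 2 0 8.5; -8.35 -6.8 3.3 0 8.5; -8.35 -6.8 3.3 0 8.5"
}}

```text
clock: 1.15
ee_pos: [0.5044, -0.306, 0.2388]
tcp_rot: [0.001, -0.657, 0.754, 0.002]
wrist_force: [-0.4, 0.6, -0.2]
gripper_width: 0.0848
```

```bash
python3 - <<'E'
from h import *
s=ctrl.sense();d=snap('wrist');Q=cloud(d).reshape(-1,3);Q=Q[np.isfinite(Q[:,0])]
save(d['img'],'w1')
for k,a in dict(tray=((.503,-.31),.09,.0105,.0195),grip=((.503,-.31),.06,.038,.06)).items(): print(k,rect(Q,*a))
to(.503,-.310,.094,-98.2)
E
```

```text
tray (8343, 502.8, -308.8, 110.1, 84.2, -8.8, np.float64(0.0143))
grip (1274, 503.1, -309.1, 49.5, 19.9, -8.0, np.float64(0.0432))
t 1.2 ee [ 0.5026 -0.3089  0.2394] h -98.0 w 0.0846284007721486 | shift cm [ 0.12 -0.07 14.54] turn 0.004 n>= 3.0
```

>>> {"method": "jog_arm", "body": {
  "rows": "0 0 6 0 6; 0 0 11 0.01 5; 0 0 14.5 0.01 5; 0 0 14.5 0.01 5; 0 0 14.5 0.01 1",
  "squeeze": 50
}}

```text
clock: 1.82
ee_pos: [0.5016, -0.3126, 0.0969]
tcp_rot: [0.0, -0.65, 0.76, -0.001]
wrist_force: [-0.3, -0.5, 0.9]
gripper_width: 0.0327
```

>>> {"method": "jog_arm", "body": {
  "rows": "0 0 0 0 1; 0 0 0 0 1; 0 0 0 0 1; 0 0 -2 0 1; 0 0 -5 0 1"
}}

```text
clock: 2.45
ee_pos: [0.5011, -0.3111, 0.1462]
tcp_rot: [-0.0, -0.651, 0.759, 0.0]
wrist_force: [0.6, 0.0, -0.9]
gripper_width: 0.0185
```

```bash
python3 - <<'E'
from h import *
# lift, then view jig from ~0.30 with camera behind
to(.50,-.12,.22,-94.5)
E
```

```text
t 2.45 ee [ 0.5011 -0.3111  0.1462] h -98.83 w 0.01850882658625682 | shift cm [-18.87   3.05  -7.38] turn -0.076 n>= 4.0
```

>>> {"method": "jog_arm", "body": {
  "rows": "-4.5 0 -6 -0.03 1; -9.5 1 -10 -0.07 1; -14.5 1 -10 -0.075 1; -18.9 1 -10 -0.075 1; -18.9 1 -10 -0.075 1"
}}

```text
clock: 3.08
ee_pos: [0.5213, -0.1187, 0.2468]
tcp_rot: [0.001, -0.681, 0.732, -0.0]
wrist_force: [-0.1, -0.1, -1.7]
gripper_width: 0.0188
```

```bash
python3 - <<'E'
from h import *
d=snap('wrist');W=cloud(d);Q=W.reshape(-1,3);Q=Q[np.isfinite(Q[:,0])]
save(d['img'],'w2'); np.savez('w2.npz',W=W,I=d['img'])
for k,a in dict(lip=((.598,.019),.08,.044,.054),plates=((.535,-.05),.06,.029,.039),all=((.57,.0),.2,.005,.054)).items(): print(k,rect(Q,*a))
to(.50,-.12,.22,-94.5)
E
```

```text
lip (4002, 597.7, 19.8, 96.7, 26.3, 85.8, np.float64(0.0481))
plates (95, 568.3, -54.7, 23.4, 5.3, -82.5, np.float64(0.0324))
all (33915, 579.5, 9.3, 398.4, 197.8, -48.4, np.float64(0.0224))
t 3.125 ee [ 0.5209 -0.1213  0.2465] h -94.33 w 0.018585463078043606 | shift cm [0.02 2.1  2.64] turn 0.003 n>= 1.0
```

View pics/w2.png

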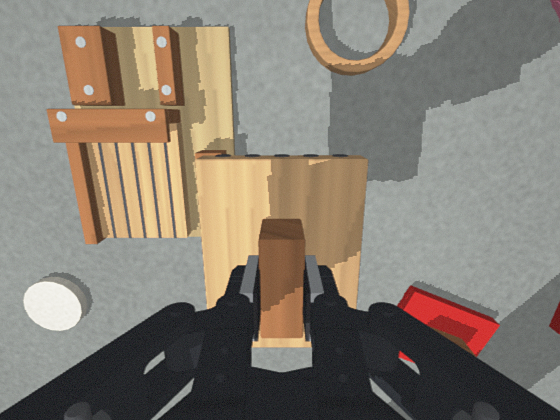

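```bash
python3 - <<'E'
from h import *
Q=np.load('w2.npz')['W'].reshape(-1,3);Q=Q[np.isfinite(Q[:,0])]
th=np.radians(-4.2);c,s=np.cos(th),np.sin(th)
# jig frame guess from lip: x 40..~66(center 53), y center 6
o=np.array([.5977,.0198])-np.array([c*.0532-s*.006, s*.0532+c*.006]); print('o',o)
def loc(p): d=p[:,:2]-o; return np.c_[d[:,0]*c+d[:,1]*s,-d[:,0]*s+d[:,1]*c,p[:,2]]*1000
L=loc(Q)
def show(n,x0,x1,y0,y1,z0,z1):
    m=(L[:,0]>x0)&(L[:,0]<x1)&(L[:,1]>y0)&(L[:,1]<y1)&(L[:,2]>z0)&(L[:,2]<z1);p=L[m]
    print(n,len(p),np.percentile(p,[1,50,99],axis=0).round(1).tolist())
    r=cv2.minAreaRect(p[:,:2].astype(np.float32)); print('   ',np.array(r[0]).round(1),np.array(r[1]).round(1),round(r[2],1))
show('lower',-75,38,-25,36,19,27)
show('fence',-70,30,36,60,29,38)
show('lip',30,75,-60,70,44,54)
show('plateP1',60,140,20,80,29,39)
show('plateP2',60,140,-40,15,29,39)
show('baseEdge',50,160,-140,80,5,11)
# held tray top
m=(Q[:,2]>.15)&(Q[:,2]<.18)&(abs(Q[:,0]-.55)<.08)&(abs(Q[:,1]+.12)<.05);p=Q[m]
A=np.c_[p[:,:2],np.ones(len(p))];k,*_=np.linalg.lstsq(A,p[:,2],rcond=None);print('tilt',k,'z at tcp',k@[.5209,-.1213,1],len(p), np.std(A@k-p[:,2]))
i=np.argmax(p[:,0]*np.cos(np.radians(-4.3))+p[:,1]*np.sin(np.radians(-4.3)))
print(rect(Q,(.521,-.121),.1,.15,.18), rect(p,(.521,-.121),.1,.1,.2))
E
```

```text
o [0.54420344 0.01771239]
lower 6052 [[-54.4, -24.4, 20.6], [-5.8, 5.5, 22.2], [37.1, 35.4, 23.8]]
    [-9.1  5.5] [92.8 61. ] 0.0
fence 1380 [[-56.2, 41.4, 29.2], [-11.1, 46.5, 32.9], [29.2, 53.8, 34.6]]
    [-14.   47.8] [87.7 13.5] 0.2
lip 4002 [[40.2, -41.7, 46.1], [53.8, 5.1, 48.1], [66.3, 52.5, 49.9]]
    [53.2  6. ] [26.3 96.7] 0.0
plateP1 2083 [[70.6, 20.2, 31.5], [101.5, 30.9, 33.1], [129.0, 41.7, 35.0]]
    [100.   31.4] [58.9 22.9] 0.0
plateP2 1516 [[70.6, -39.8, 29.3], [101.4, 8.2, 33.0], [129.1, 14.9, 35.0]]
    [100.1 -12.5] [59.2 55. ] 0.0
baseEdge 8364 [[51.6, -89.4, 5.5], [97.0, -52.4, 7.2], [134.3, 30.2, 9.6]]
    [ 92.8 -17.1] [145.9  84.2] 90.0
tilt [-0.01618035  0.00217676  0.17259559] z at tcp 0.1639032040728036 18341 0.0023496851509322235
(18593, 521.8, -117.1, 111.1, 84.2, -4.3, np.float64(0.1635)) (18341, 523.1, -117.2, 108.5, 84.2, -4.3, np.float64(0.1635))
```

```bash
python3 - <<'E'
from h import *
th=np.radians(-4.2);c,s=np.cos(th),np.sin(th)
o=np.array([.5442,.0177])
for k in range(3):
    S=ctrl.sense(); d=snap('wrist');Q=cloud(d).reshape(-1,3);Q=Q[np.isfinite(Q[:,0])]
    print(S['ee_pos'].round(4),heading(S)[0].round(2),rect(Q,(.521,-.121),.1,.15,.18),rect(Q,(.598,.019),.08,.044,.054))
D=Q[:,:2]-o; L=np.c_[D[:,0]*c+D[:,1]*s,-D[:,0]*s+D[:,1]*c,Q[:,2]]*1000
m=(abs(L[:,0]-100)<25)&(L[:,2]>29)&(L[:,2]<39)
print(np.histogram(L[m][:,1],bins=np.arange(-45,70,4)))
E
```

```text
[ 0.5209 -0.1213  0.2465] -94.33 (18589, 521.3, -120.2, 111.0, 84.7, -4.2, np.float64(0.1632)) (4028, 597.9, 19.9, 96.9, 26.3, 85.6, np.float64(0.0482))
[ 0.5206 -0.1231  0.2461] -94.48 (18613, 520.7, -121.7, 111.5, 84.3, -4.5, np.float64(0.1629)) (4016, 597.9, 20.0, 97.0, 26.2, 85.5, np.float64(0.0481))
[ 0.5204 -0.124   0.2459] -94.58 (18616, 520.4, -122.6, 111.6, 84.2, -4.6, np.float64(0.1626)) (4048, 597.6, 19.9, 96.6, 27.0, 85.4, np.float64(0.0481))
(array([329, 328, 308,   8,   0,   0,   0,   0,   0,   0,   0,   0,   0,
       397, 329, 324, 333, 324, 322, 334, 308, 231,   0,   0,   0,   0,
         0,   0]), array([-45, -41, -37, -33, -29, -25, -21, -17, -13,  -9,  -5,  -1,   3,
         7,  11,  15,  19,  23,  27,  31,  35,  39,  43,  47,  51,  55,
        59,  63,  67]))
```

```bash
python3 - <<'E'
from h import *
to(.4943,.0198,.14,-94.4)
E
```

```text
t 3.275 ee [ 0.5203 -0.1244  0.2457] h -94.65 w 0.018965712448391847 | shift cm [-14.18   3.76  10.55] turn -0.004 n>= 3.0
```

>>> {"method": "jog_arm", "body": {
  "rows": "-5 1.5 0 0 1; -10 3 2 0 1; -14.2 3.8 6 0 1; -14.2 3.8 10 0 1; -14.2 3.8 10 0 1"
}}

```text
clock: 3.9
ee_pos: [0.4923, 0.0204, 0.1432]
tcp_rot: [-0.002, -0.678, 0.735, 0.002]
wrist_force: [-0.4, -1.0, -0.6]
gripper_width: 0.0187
```

```bash
python3 - <<'E'
from h import *
for k in range(3):
    d=snap('wrist')
Q=cloud(d).reshape(-1,3);Q=Q[np.isfinite(Q[:,0])]
print(rect(Q,(.598,.019),.08,.045,.0515)); z=.1457-.0833
to(.4943,.0198,.121,-94.4)
print(rect(Q,(.4943,.02),.095,.055,.067))
save(d['img'],'w3')
E
```

```text
(12523, 580.6, 21.6, 96.4, 62.5, 85.7, np.float64(0.0483))
t 4.05 ee [0.4949 0.0204 0.1467] h -94.67 w 0.01881945715083882 | shift cm [0.06 0.06 2.57] turn -0.005 n>= 1.0
(17922, 494.6, 21.6, 110.9, 84.3, -4.6, np.float64(0.0626))
```

>>> {"method": "jog_arm", "body": {
  "rows": "0.15 0 1 0 1; 0.15 0 1.8 0 1; 0.15 0 2.2 0 1; 0.15 0 2.5 0 1; 0.15 0 2.6 0 1"
}}

```text
clock: 4.68
ee_pos: [0.4937, 0.0201, 0.1205]
tcp_rot: [-0.0, -0.679, 0.735, -0.0]
wrist_force: [-9.3, -1.7, 26.2]
gripper_width: 0.0184
```

>>> {"method": "jog_arm", "body": {
  "rows": "0 0 0.1 0 1; 0 0 0.1 0 1; 0 0 0.1 0 1"
}}

```text
clock: 5.05
ee_pos: [0.4937, 0.0201, 0.1205]
tcp_rot: [-0.0, -0.679, 0.735, -0.0]
wrist_force: [-10.1, -0.6, 29.4]
gripper_width: 0.0189
```

```bash
python3 - <<'E'
from h import *
S=ctrl.sense(); d=snap('wrist')
Q=cloud(d).reshape(-1,3);Q=Q[np.isfinite(Q[:,0])]
print(S['wrist_force'],S['wrist_torque'])
to(.4943,.0198,.121,-94.4)
print(rect(Q,(.4943,.02),.095,.0355,.0415))
p=Q[(abs(Q[:,0]-.52)<.03)&(abs(Q[:,1]-.02)<.035)&(Q[:,2]>.03)&(Q[:,2]<.045)]
A=np.c_[p[:,:2],np.ones(len(p))];print(np.linalg.lstsq(A,p[:,2],rcond=None)[0],p[:,2].mean())
save(d['img'],'w3')
E
```

```text
[-10.09267499  -0.64961911  29.42877585] [-0.23968668  2.06918701  0.01174135]
t 5.1 ee [0.4937 0.0201 0.1205] h -94.54 w 0.019004263801071737 | shift cm [ 0.03 -0.06 -0.05] turn -0.002 n>= 1.0
(17632, 510.3, 5.2, 146.5, 117.3, -3.9, np.float64(0.0373))
[-0.00877542  0.00067037  0.04189423] 0.03729811998828102
```

View pics/w3.png

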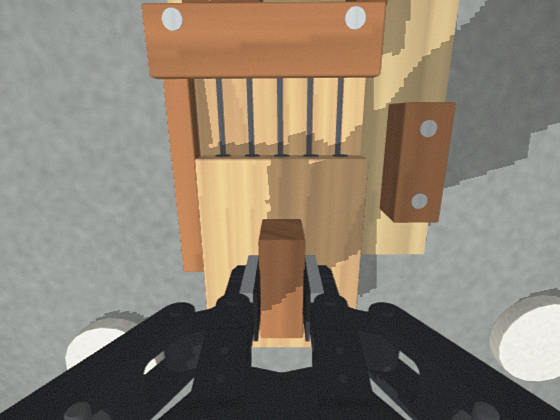

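>>> {"method": "jog_arm", "body": {
  "rows": "0 0 -0.15 0 2; 0 0 -0.15 0 3; 0 0 -0.15 0 3; 0 0 -0.1 0 1; 0 0 -0.1 0 1"
}}

```text
clock: 5.72
ee_pos: [0.4939, 0.0202, 0.1195]
tcp_rot: [-0.0, -0.679, 0.735, -0.0]
wrist_force: [-1.1, -0.2, 5.6]
gripper_width: 0.0192
```

>>> {"method": "jog_arm", "body": {
  "rows": "0 0 0 0 1; 0 0 0 0 1; 0 0 0 0 1"
}}

```text
clock: 6.1
ee_pos: [0.4939, 0.0202, 0.1195]
tcp_rot: [0.0, -0.679, 0.735, -0.0]
wrist_force: [-1.1, 0.1, 5.4]
gripper_width: 0.0191
```

```bash
python3 - <<'E'
from h import *
S=ctrl.sense(); d=snap('wrist')
Q=cloud(d).reshape(-1,3);Q=Q[np.isfinite(Q[:,0])]
print(S['wrist_force'],S['wrist_torque'])
to(.5443,.018,.1195,-94.4)
p=Q[(abs(Q[:,0]-.52)<.03)&(abs(Q[:,1]-.02)<.035)&(Q[:,2]>.03)&(Q[:,2]<.045)]
A=np.c_[p[:,:2],np.ones(len(p))];print(np.linalg.lstsq(A,p[:,2],rcond=None)[0],p[:,2].mean())
E
```

```text
[-1.12328561  0.07141006  5.44060801] [-0.03380222  0.31991718  0.00504685]
t 6.15 ee [0.4939 0.0201 0.1195] h -94.54 w 0.019264028564979312 | shift cm [-0.19 -5.04  0.  ] turn -0.002 n>= 1.0
[-0.00912647  0.00172853  0.04207777] 0.03731548283189823
```

>>> {"method": "jog_arm", "body": {
  "rows": "0 -1 0 0 1; 0 -2 0 0 1; 0 -3 0 0 1; 0 -4 0 0 1; 0 -4.6 0 0 1"
}}

```text
clock: 6.78
ee_pos: [0.5388, 0.0167, 0.1195]
tcp_rot: [-0.001, -0.679, 0.734, 0.001]
wrist_force: [-8.8, 0.7, 13.7]
gripper_width: 0.0189
```

```bash
python3 - <<'E'
from h import *
S=ctrl.sense(); d=snap('wrist')
W=cloud(d);Q=W.reshape(-1,3);Q=Q[np.isfinite(Q[:,0])]
print(S['wrist_force'],S['wrist_torque'])
to(.5443,.018,.1195,-94.4)
print(rect(Q,(.598,.019),.08,.045,.0515))
save(d['img'],'w4')
E
```

```text
[-8.83592977  0.66652485 13.74041471] [ 0.1773686   1.79930168 -0.01014513]
t 6.825 ee [0.5395 0.0166 0.1195] h -94.53 w 0.018703210185962403 | shift cm [-0.18 -0.46  0.  ] turn -0.002 n>= 1.0
(13585, 580.4, 21.3, 96.3, 62.4, 85.8, np.float64(0.0483))
```

>>> {"method": "jog_arm", "body": {
  "rows": "-0.05 -0.2 0 0 1; -0.1 -0.4 0 0 1; -0.15 -0.6 0 0 1; -0.15 -0.7 0 0 1; -0.15 -0.7 0 0 1"
}}

```text
clock: 7.45
ee_pos: [0.5443, 0.0168, 0.1195]
tcp_rot: [-0.003, -0.679, 0.734, 0.001]
wrist_force: [-13.2, -1.2, 16.7]
gripper_width: 0.0189
```

>>> {"method": "jog_arm", "body": {
  "rows": "-0.1 -0.15 0 0 1; -0.2 -0.3 0 0 1; -0.3 -0.3 0 0 1; -0.3 -0.3 0 0 1"
}}

```text
clock: 7.95
ee_pos: [0.5448, 0.017, 0.1194]
tcp_rot: [-0.006, -0.678, 0.735, 0.002]
wrist_force: [-22.8, -8.8, 29.2]
gripper_width: 0.019
```

```bash
python3 - <<'E'
from h import *
S=ctrl.sense(); d=snap('wrist')
W=cloud(d);Q=W.reshape(-1,3);I=d['img'].reshape(-1,3)
print(S['wrist_force'],S['wrist_torque'])
to(.5443,.018,.1195,-94.4)
save(d['img'][:,100:460],'w4',1.9)
E
```

```text
[-22.79736597  -8.77139378  29.16143375] [-1.69838715  4.46800455  0.16973548]
t 8.0 ee [0.5448 0.017  0.1195] h -94.64 w 0.018996505163907586 | shift cm [-0.09  0.06 -0.  ] turn -0.004 n>= 1.0
```

View pics/w4.png

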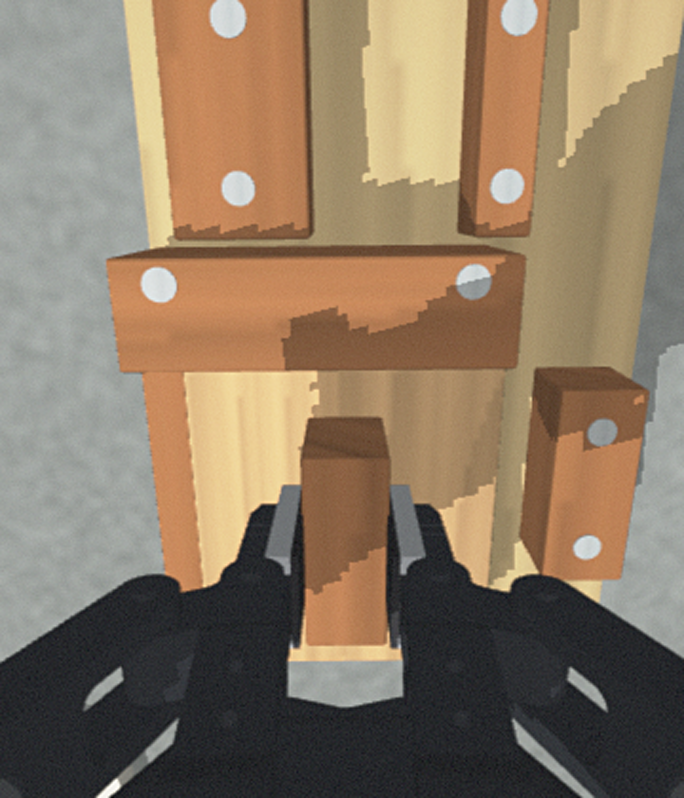

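>>> {"method": "jog_arm", "body": {
  "rows": "0.15 0.2 0 0 1; 0.25 0.35 0 0 1; 0.25 0.35 0 0 1; 0.25 0.35 0 0 3; 0.25 0.35 0 0 4"
}}

```text
clock: 8.62
ee_pos: [0.5465, 0.0181, 0.1192]
tcp_rot: [0.0, -0.679, 0.735, 0.0]
wrist_force: [0.3, 0.3, -0.0]
gripper_width: 0.0401
```

>>> {"method": "jog_arm", "body": {
  "rows": "0 0 0 0 5; 0 0 -2 0 5; 0 0 -5 0 5; 0 0 -10 0 5; 0 0 -14 0 5"
}}

```text
clock: 9.25
ee_pos: [0.5465, 0.0181, 0.2611]
tcp_rot: [0.0, -0.679, 0.734, -0.0]
wrist_force: [0.5, 0.4, 0.2]
gripper_width: 0.0497
```

```bash
python3 - <<'E'
from h import *
for k in range(3): d=snap('wrist')
W=cloud(d);Q=W.reshape(-1,3);Q=Q[np.isfinite(Q[:,0])]; np.savez('w5.npz',W=W,I=d['img'])
l=rect(Q,(.598,.019),.08,.045,.0515); print('lip',l)
g=rect(Q,(.545,.018),.04,.057,.07);print('grip',g, ctrl.sense()['wrist_force'])
m=(np.hypot(Q[:,0]-.535,Q[:,1]+.055)<.05)
print('stop',rect(Q,(.541,-.053),.045,.029,.0355))
b=rect(Q,(.545,.018),.075,.036,.040);print('board',b)
to(.5385,.3055,.30,-13.8)
E
```

```text
lip (3341, 590.0, 20.5, 96.0, 42.2, 85.5, np.float64(0.0483))
grip (1262, 544.2, 17.9, 50.0, 19.7, -4.1, np.float64(0.0661)) [-0.55448396 -0.0908574  -1.04658374]
stop (1499, 539.9, -40.4, 60.1, 49.3, -4.1, np.float64(0.0333))
board (6329, 550.0, 17.3, 122.3, 83.9, -4.3, np.float64(0.0374))
t 9.4 ee [0.5474 0.0181 0.2616] h -94.54 w 0.04987936145430316 | shift cm [-28.58   3.15  -3.84] turn -1.409 n>= 8.0
```

>>> {"method": "jog_arm", "body": {
  "rows": "-3.5 0.5 0 -0.18 5; -7 1 0 -0.36 5; -11 1.5 0 -0.54 5; -15 2 0 -0.72 5; -19 2.2 0 -0.9 5"
}}

```text
clock: 10.02
ee_pos: [0.5387, 0.2102, 0.2579]
tcp_rot: [0.001, 0.932, -0.363, -0.001]
wrist_force: [0.2, -0.9, 0.3]
gripper_width: 0.0499
```

```bash
python3 - <<'E'
from h import *
Q=np.load('w5.npz')['W'].reshape(-1,3);Q=Q[np.isfinite(Q[:,0])]
th=np.radians(-4.3);c,s=np.cos(th),np.sin(th)
D=Q[:,:2]-[.5443,.018]; L=np.c_[D[:,0]*c+D[:,1]*s,-D[:,0]*s+D[:,1]*c,Q[:,2]]*1000
m=(abs(L[:,0])<45)&(L[:,1]<-47)&(L[:,1]>-100)&(L[:,2]>31)&(L[:,2]<37);p=L[m]
r=cv2.minAreaRect(p[:,:2].astype(np.float32));print('stop local',np.percentile(p,[1,50,99],axis=0).round(1),r)
m=(abs(L[:,0])<35)&(L[:,1]<-30)&(L[:,1]>-55)&(L[:,2]>35.5)&(L[:,2]<40);print('block edge y',np.percentile(L[m][:,1],[0.5,1,5]))
to(.5385,.3055,.26,-13.8)
E
```

```text
stop local [[-29.5 -82.8  31.4]
 [  1.5 -70.8  33.3]
 [ 29.5 -59.1  35.1]] ((0.05439567565917969, -71.0091552734375), (60.082374572753906, 24.397239685058594), 0.17570309340953827)
block edge y [-42.2479202  -42.11344713 -41.61228963]
t 10.025 ee [0.5387 0.2102 0.2579] h -42.62 w 0.049868806357103036 | shift cm [-6.47 -7.   -0.22] turn -0.503 n>= 3.0
```

>>> {"method": "jog_arm", "body": {
  "rows": "-3 -3.5 0 -0.18 5; -5 -6 0 -0.36 5; -6.5 -7 0 -0.5 5; -6.5 -7 0 -0.5 5"
}}

```text
clock: 10.52
ee_pos: [0.5383, 0.306, 0.2577]
tcp_rot: [0.0, 0.992, -0.124, -0.001]
wrist_force: [0.4, -0.1, 0.5]
gripper_width: 0.0501
```

```bash
python3 - <<'E'
from h import *
for k in range(3): d=snap('wrist')
W=cloud(d);Q=W.reshape(-1,3);Q=Q[np.isfinite(Q[:,0])]
save(d['img'],'w6')
th=np.radians(-13.8);u=np.array([np.cos(th),np.sin(th)])
p=Q[(np.hypot(Q[:,0]-.49,Q[:,1]-.32)<.12)&(Q[:,2]>.07)&(Q[:,2]<.077)]
a=(p[:,:2]-[.486,.319])@u*1000
for c0 in(-55,0,55):
    q=p[abs(a-c0)<20]
    if len(q): print(c0,len(q),cv2.minAreaRect((q[:,:2]*1000).astype(np.float32)),q[:,2].mean())
to(.5385,.3055,.115,-13.8)
E
```

```text
-55 933 ((433.06341552734375, 333.3525085449219), (60.123844146728516, 11.11544132232666), 75.63992309570312) 0.07318034023425132
0 1711 ((486.35272216796875, 319.9200744628906), (60.64756393432617, 20.4304256439209), 76.2426528930664) 0.0733179803287554
55 1271 ((539.6989135742188, 307.0563049316406), (59.948421478271484, 14.989875793457031), 75.93914031982422) 0.07339896371915115
t 10.675 ee [0.5398 0.3032 0.2585] h -14.55 w 0.05013280728383484 | shift cm [-0.18 -0.21 14.35] turn -0.013 n>= 3.0
```

View pics/w6.png

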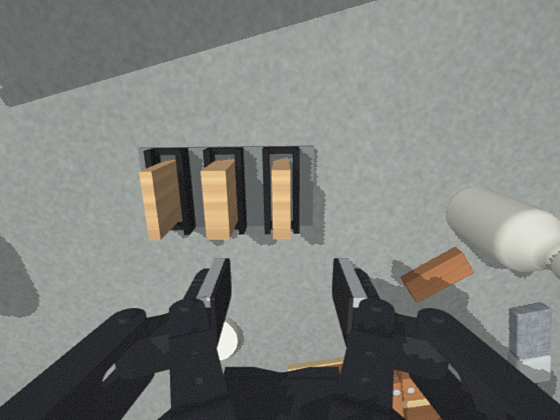

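```bash
python3 - <<'E'
from h import *
to(.5397,.3071,.116,-14.1)
E
```

```text
t 10.675 ee [0.5398 0.3032 0.2585] h -14.55 w 0.05013280728383484 | shift cm [-0.1  -0.4  14.25] turn -0.008 n>= 3.0
```

>>> {"method": "jog_arm", "body": {
  "rows": "-0.1 -0.4 5 -0.01 4.5; -0.1 -0.4 9 -0.01 4; -0.1 -0.4 12.5 -0.01 4; -0.1 -0.4 14.2 -0.01 4; -0.1 -0.4 14.2 -0.01 4"
}}

```text
clock: 11.3
ee_pos: [0.5395, 0.3078, 0.1166]
tcp_rot: [0.001, 0.993, -0.121, -0.001]
wrist_force: [-0.5, -0.1, 0.9]
gripper_width: 0.0401
```

>>> {"method": "jog_arm", "body": {
  "rows": "0 0 0 0 1; 0 0 0 0 1; 0 0 0 0 1; 0 0 0 0 1"
}}

```text
clock: 11.8
ee_pos: [0.5404, 0.3093, 0.1191]
tcp_rot: [-0.001, 0.993, -0.12, 0.001]
wrist_force: [-0.1, -0.4, 6.9]
gripper_width: 0.0141
```

>>> {"method": "jog_arm", "body": {
  "rows": "0 0 -2 0 1; 0 0 -5 0 1; 0 0 -9 0 1; 0 0 -12 0 1; 0 0 -13 0 1"
}}

```text
clock: 12.42
ee_pos: [0.5401, 0.3093, 0.2506]
tcp_rot: [-0.001, 0.993, -0.12, 0.002]
wrist_force: [0.2, 0.1, -1.5]
gripper_width: 0.0142
```

```bash
python3 - <<'E'
from h import *
to(.5404,-.0324,.24,-94.3)
E
```

```text
t 12.425 ee [0.5401 0.3093 0.2506] h -13.76 w 0.014229854272537642 | shift cm [ 8.15 33.18  0.99] turn 1.406 n>= 8.0
```

>>> {"method": "jog_arm", "body": {
  "rows": "1 4 0 0.17 1; 2 8 0 0.34 1; 3 12.5 0 0.51 1; 4 17 0 0.68 1; 5.5 22 0 0.86 1"
}}

```text
clock: 13.05
ee_pos: [0.54, 0.0808, 0.2471]
tcp_rot: [0.0, 0.851, -0.525, -0.0]
wrist_force: [1.9, 0.2, -0.7]
gripper_width: 0.014
```

```bash
python3 - <<'E'
from h import *
to(.5404,-.0324,.24,-94.3)
E
```

```text
t 13.05 ee [0.54   0.0808 0.2471] h -63.3 w 0.014048002687775594 | shift cm [10.14  5.05  0.71] turn 0.541 n>= 3.0
```

>>> {"method": "jog_arm", "body": {
  "rows": "4 2 0 0.18 1; 7.5 4 0 0.36 1; 10.1 5 0.7 0.54 1; 10.1 5 0.7 0.54 1; 10.1 5 0.7 0.54 1"
}}

```text
clock: 13.68
ee_pos: [0.5417, -0.0298, 0.2402]
tcp_rot: [-0.0, -0.683, 0.73, 0.0]
wrist_force: [0.1, -0.2, -0.0]
gripper_width: 0.0142
```

```bash
python3 - <<'E'
from h import *
for k in range(3): d=snap('wrist')
s=ctrl.sense();h,M=heading(s);print(s['ee_pos'],h,M[:,2],s['wrist_force'])
W=cloud(d);Q=W.reshape(-1,3);Q=Q[np.isfinite(Q[:,0])]
save(d['img'],'w7')
# strip: in tool coords
T=(Q-s['ee_pos'])@M*1000
t=T[(abs(T[:,0])<25)&(T[:,2]>30)&(T[:,2]<130)&(abs(T[:,1])<50)]
print(np.percentile(t,[1,50,99],axis=0).round(1))
top=t[(t[:,2]<52)&(abs(t[:,0])<12)]; 
print(len(top), top[:,2].min() if len(top) else 0)
for lo in range(30,110,10):
    q=t[(t[:,2]>lo)&(t[:,2]<lo+10)&(abs(t[:,0])<15)]
    if len(q)>20: print(lo,len(q),np.percentile(q,[2,98],axis=0).round(1).tolist())
print('grip',rect(Q,(.545,.018),.04,.057,.07))
E
```

```text
[ 0.54195384 -0.02939892  0.24044402] -93.79118937988258 [ 8.33249675e-06  5.27536247e-04 -9.99999861e-01] [-1.07655086e+00 -1.45297650e+00  1.13044038e-03]
[[-21.2 -26.3  30.6]
 [ -1.3  -8.5  46. ]
 [ 18.5  32.8 104.6]]
5779 30.024618775401027
30 968 [[-14.1, -12.4, 30.3], [12.8, 10.2, 39.6]]
40 4958 [[-11.6, -26.0, 41.6], [10.4, 32.4, 48.5]]
50 635 [[-14.5, -26.4, 50.2], [14.3, -6.5, 59.7]]
60 474 [[-14.5, -26.4, 60.1], [14.3, -6.6, 69.7]]
70 214 [[-8.6, -26.4, 70.1], [5.9, -25.5, 79.5]]
80 176 [[-8.6, -26.4, 80.1], [5.7, -25.6, 89.8]]
90 148 [[-8.6, -26.3, 90.2], [5.7, -25.6, 99.6]]
100 120 [[-8.5, -26.2, 100.2], [5.6, -25.6, 109.5]]
grip (1577, 544.5, 17.6, 49.6, 20.3, -4.5, np.float64(0.0658))
```

View pics/w7.png

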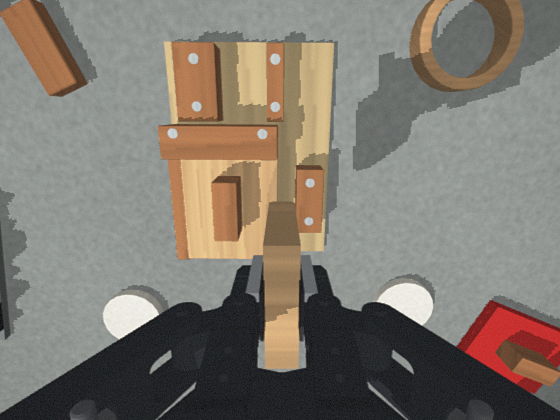

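```bash
python3 - <<'E'
from h import *
s=ctrl.sense()['ee_pos']; to(s[0]+.0016,s[1]-.0047,.165,-94.3)
E
```

```text
t 13.825 ee [ 0.542  -0.0294  0.2404] h -93.79 w 0.013945397125439992 | shift cm [ 0.46 -0.19  7.54] turn 0.009 n>= 2.0
```

>>> {"method": "jog_arm", "body": {
  "rows": "0.2 -0.1 2 0.01 1; 0.46 -0.2 4.5 0.01 1; 0.46 -0.2 7 0.01 1; 0.46 -0.2 7.5 0.01 1; 0.46 -0.2 7.5 0.01 1"
}}

```text
clock: 14.45
ee_pos: [0.5438, -0.0349, 0.1657]
tcp_rot: [0.0, -0.679, 0.734, 0.0]
wrist_force: [-0.8, 0.4, -0.9]
gripper_width: 0.0147
```

```bash
python3 - <<'E'
from h import *
for k in range(4): d=snap('wrist')
s=ctrl.sense();h,M=heading(s);print(s['ee_pos'],h,s['wrist_force'])
W=cloud(d);Q=W.reshape(-1,3);Q=Q[np.isfinite(Q[:,0])]
th=np.radians(-4.3);c,sn=np.cos(th),np.sin(th)
g=rect(Q,(.545,.018),.04,.057,.0685);print('grip',g)
D=Q[:,:2]-[.5443,.018]; L=np.c_[D[:,0]*c+D[:,1]*sn,-D[:,0]*sn+D[:,1]*c,Q[:,2]]*1000
p=L[(abs(L[:,0])<45)&(L[:,1]<-55)&(L[:,1]>-100)&(L[:,2]>31)&(L[:,2]<37)]
print('stop',np.percentile(p,[1,99],axis=0).round(1))
m=(L[:,0]>5)&(L[:,0]<35)&(L[:,1]<-30)&(L[:,1]>-55)&(L[:,2]>35.5)&(L[:,2]<40);print('block edge y',np.percentile(L[m][:,1],[0.5,1,5]))
q=L[(abs(L[:,0]-28)<8)&(abs(L[:,1]+50)<12)&(L[:,2]>57)&(L[:,2]<100)]
print('strip end',len(q),np.percentile(q,[1,50,99],axis=0).round(1).tolist())
for lo in (57,67,77,87):
    r=q[(q[:,2]>lo)&(q[:,2]<lo+10)]; print(lo,np.percentile(r[:,1],[2,98]).round(1))
E
```

```text
[ 0.54417831 -0.03535528  0.16637418] -94.52517234541102 [-0.36568854  0.55078824 -0.9051323 ]
grip (3029, 544.2, 18.0, 50.6, 20.9, -4.3, np.float64(0.0656))
stop [[-21.8 -82.7  31.8]
 [ 30.1 -60.2  34.9]]
block edge y [-41.9110479  -41.88608386 -41.29992198]
strip end 734 [[29.7, -59.2, 57.5], [30.1, -51.8, 82.7], [30.6, -44.6, 99.5]]
57 [-58.9 -44.8]
67 [-59.1 -44.7]
77 [-59.1 -44.7]
87 [-59.  -44.7]
```

>>> {"method": "jog_arm", "body": {
  "rows": "-0.13 0 0.6 0 1; -0.13 0 1.2 0 1; -0.13 0 1.8 0 1; -0.13 0 2.4 0 1; -0.13 0 3 0 1"
}}

```text
clock: 15.28
ee_pos: [0.5437, -0.0342, 0.1348]
tcp_rot: [-0.0, -0.679, 0.735, 0.0]
wrist_force: [-0.4, -0.4, -0.1]
gripper_width: 0.0142
```

>>> {"method": "jog_arm", "body": {
  "rows": "0 0 0.5 0 1; 0 0 1 0 1; 0 0 1.4 0 1; 0 0 1.55 0 1; 0 0 1.6 0 1"
}}

```text
clock: 15.9
ee_pos: [0.5438, -0.0342, 0.1194]
tcp_rot: [0.0, -0.679, 0.735, -0.0]
wrist_force: [0.0, 0.0, -0.0]
gripper_width: 0.0138
```

>>> {"method": "jog_arm", "body": {
  "rows": "0 0 0.1 0 1; 0 0 0.15 0 1; 0 0 0.15 0 1"
}}

```text
clock: 16.27
ee_pos: [0.5439, -0.0341, 0.1191]
tcp_rot: [0.0, -0.679, 0.735, -0.0]
wrist_force: [-3.8, -0.5, 10.4]
gripper_width: 0.0144
```

>>> {"method": "jog_arm", "body": {
  "rows": "0 0 -0.1 0 2; 0 0 -0.1 0 2.6; 0 0 -0.1 0 2.6; 0 0 -0.1 0 2.6; 0 0 -2 0 2.6"
}}

```text
clock: 16.9
ee_pos: [0.5428, -0.0341, 0.1368]
tcp_rot: [-0.001, -0.679, 0.734, 0.001]
wrist_force: [0.4, -0.6, 0.4]
gripper_width: 0.0261
```

>>> {"method": "jog_arm", "body": {
  "rows": "0 0 -3 0 2.6; 0 0 -7 0 2.6; 0 0 -12 0 3; 0 0 -15 0 3; 0 0 -15 0 3"
}}

```text
clock: 17.52
ee_pos: [0.5448, -0.0341, 0.2904]
tcp_rot: [0.002, -0.678, 0.735, -0.002]
wrist_force: [0.4, -0.8, -0.9]
gripper_width: 0.0299
```

```bash
python3 - <<'E'
from h import *
for k in range(4): d=snap('wrist')
W=cloud(d);Q=W.reshape(-1,3);Q=Q[np.isfinite(Q[:,0])]
th=np.radians(-4.3);c,sn=np.cos(th),np.sin(th)
print(ctrl.sense()['wrist_force'],'grip',rect(Q,(.545,.018),.04,.057,.0685))
D=Q[:,:2]-[.5443,.018]; L=np.c_[D[:,0]*c+D[:,1]*sn,-D[:,0]*sn+D[:,1]*c,Q[:,2]]*1000
p=L[(abs(L[:,0])<45)&(L[:,1]<-35)&(L[:,1]>-65)&(L[:,2]>68)&(L[:,2]<85)]
print('strip top z',np.median(p[:,2]),cv2.minAreaRect(p[:,:2].astype(np.float32)))
p=L[(abs(L[:,0])<38)&(abs(L[:,1])<41)&(L[:,2]>34)&(L[:,2]<42)];p=p[(p[:,0]<35)];A=np.c_[p[:,:2],np.ones(len(p))]
print('board plane',np.linalg.lstsq(A,p[:,2],rcond=None)[0])
m=abs(L[:,1])<30
e=L[m&(L[:,2]>35)&(L[:,2]<40)];print('board mouth edge x',np.percentile(e[:,0],1), 'side y',np.percentile(L[(abs(L[:,0])<35)&(L[:,2]>36)&(L[:,2]<40)][:,1],[1,99]))
a=cv2.resize(d['img'],(400,300));b=cv2.resize(snap('scene')['img'],(400,300))
save(np.hstack([a,b]),'fin')
E
```

```text
[-1.04588661  0.9484309  -1.19341277] grip (1155, 544.2, 17.6, 50.1, 20.2, -4.4, np.float64(0.0658))
strip top z 73.33636907579799 ((-0.5666923522949219, -50.745079040527344), (60.628517150878906, 14.523277282714844), 0.13328827917575836)
board plane [ 1.23877013e-03 -1.10212182e-03  3.73161142e+01]
board mouth edge x -54.67471187436508 side y [-41.85956153  40.73830013]
```

View pics/fin.png

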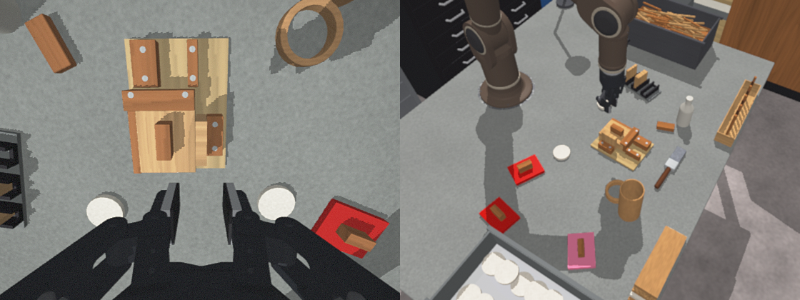

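The strip is seated (top at 73.3 mm, against 74 nominal, y −50.7 mm), the tray is home and flat, and the other two strips are still in the rack. I'm handing it in.

```bash
python3 -c "
from station import job;print(job.sign_off())"
```

```text
the job is handed in; nothing more can be done
None
```

The job is done and handed in; the station gave no verdict. The clock was at about 17.8 s of the 72 s allowed.

- **Tray:** I laid the wooden tray flat about 50 mm short of home. I then slid it under the lip until it pressed against both the end wall and the fence. The last camera check put it within about 1 mm of home, lying flat and about 0.1° out of line.
- **Strip:** The stop plate in use is the 24 mm one (measured 24.4 mm thick), so the 15 mm strip fits. It stands upright at jig x −0.6, y −50.7 mm. Its top measures 73.3 mm against 74 mm nominal, which matches the camera's usual reading of about 0.7 mm low.
- **Everything else:** I did not touch the 10 mm and 20 mm strips, which are still in the rack. The last pictures show the bystanders where they were, but I did not measure them again. The gripper was clear of everything at hand-in.

No check failed. Pressing the tray down at first placing reached about 29 N at the wrist. I eased that to about 5 N by opening and regripping before the slide. The final push home also reached about 29 N vertically, with 23 N along the slide.

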